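Open the eccentric clamp for the next pinion

ROBOT

A 6-joint arm with a two-finger parallel gripper is mounted at the origin on a cart in front of the work surface, level with it; the furniture and walls round the work are solid. World frame = base frame: x ahead of the robot, y to its left, z up, the work surface at z = 0. Lengths are in m, angles in rad, forces in N, time in s.
With the tool pointing down it reaches from about 0.25 to 0.775 m from the base axis. Payload 4 kg.
Tool frame: the origin (TCP) lies on the centre line of the jaws, within the pads' length; the fingertips stand 8 mm ahead of it and the grasp point (between the pads) lies 11 mm behind it; z points along the fingers, y is the direction in which the jaws open and shut (so a half turn about z gives the same grasp; the last joint's range is limited). The gripper opens to 94 mm and grips with 3 to 60 N. Pads are 16 mm wide; open, the fingers measure 119 mm over their backs; the gripper's body (75 mm by 177 mm) begins 78 mm behind the grasp point.
Start: joints at [1.085, 0.087, 1.371, -0, 1.684, -0.103], TCP at [0.205, 0.51, 0.175] pointing down, gripper open.
Joint ranges: [-3.1, 3.1], [-0.76, 2.03], [0.27, 2.55], [-1.08, 4.22], [0.17, 2.65], [-2.57, 2.57]. Speed limits (rad/s): [2.79, 2.79, 3.14, 3.14, 3.14, 3.14].

INTERFACE

Orientations are given as [roll, pitch, yaw] about the fixed x, y, z axes, in that order (R = Rz(yaw) Ry(pitch) Rx(roll)).
In Python, from bench import * gives the robot as it stands.
- The arm moves only by the tool step_arm, never from a script. Its argument "steps" is a list of rows, each an object of numbers: "jaw": the opening, from 0 (shut) to 1 (fully open); "tx", "ty", "tz": the shift along the tool's x, y, z in m; "ax", "ay", "az": the turn, a rotation vector about the tool's x, y, z in rad. In form: [{"jaw": .., "tx": .., "ty": .., "tz": .., "ax": .., "ay": .., "az": ..}, ...]. A call has 1 to 8 rows; each row is the pose to reach, as a shift and turn from the pose measured when the call began, along the tool's axes at that moment; what a row does not reach only later rows make up. A row lasts 1/10 s, in which the tool goes at most 50 mm and 8.59 degrees, less where a joint would pass 70% of its speed; a pose out of reach is approached as far as the arm can. A call with a gripper value outside its range is refused whole. The fingers move at their own pace and stop on an object; the grip force is fixed at half the most. Time passes only in rows, so rows that repeat a pose let the fingers close. It gives the time, the measured TCP pose, the force and the opening at its end, in the units of the state.
- get_obs(): the state, without advancing time (a new reading comes with each control period).
- snapshot(name): name is "scene" or "side" or "wrist"; returns (picture, depth): 400x640x3 uint8, red, green, blue; 400x640 float32, m along the optical axis (not along the pixel's ray), 0 where there is no reading.
- camera_model(name): a dict with "intrinsics" (3x3 intrinsics, pixels), "origin" and "orientation" of the camera in the world. Camera axes: x right, y down, z forward; pixel columns grow to the right and rows downward; lengths in m; the calibration is good to about 2 mm. A picture is of the moment at which its call begins: read the wrist's pose just before it. camera_model takes no time and is no camera call; for the wrist camera it gives the pose at the moment of the call.
- close_job(): hands the job in, once; it reports no verdict.
Trained networks look in the newest picture that a camera, given by its name, has taken for a name from the list of things; names that differ only in an ending like _2 or _b are one class to them, and where a whole thing is asked for, a point or a joint stands for the part that bears it (a point fixed in the world has none). Each returns a list of dicts, best first, with "confidence" (0 to 1); they miss things now and then, are a little off and sometimes report something else, mostly with a low value. They report only what shows in the picture. A call takes as long as a camera call.
- silhouettes(camera, query): "pixels" (400x640 bool, what is visible of it) and "rect" ([left, top, right, bottom] in pixels, round what is visible of it).
The state is a dict: "time": time; "joint_positions": joint angles; "qvel": joint speeds; "joint_torque": joint torques, N m; "tool_pos": TCP position; "ee_rot": TCP orientation; "wrist_force": force on the tool from outside, world axes, zero at the start; "wrist_torque": the same for the moment, N m; "width": finger opening in m.
Only numpy, scipy, OpenCV 4.12 (cv2) and the standard library are available. Lean on these libraries where they do the work, as an engineer would, in place of code of your own. Each camera call takes 0.05 s, during which the arm holds its last target. There are 200 camera calls.

TASK

Open the eccentric clamp on the bench so that it can take the next pinion. With the fingertips gently push the cam lever round by its upright peg until the lever points straight forward along the clamp, away from the slide, so that the cam's low point faces the roller; leave the slide back until then. After that push the slide gently forward by its upright tab until its roller rests against the cam, and leave it so; do not lift or disturb the pinion, bearing, grease tub and oil bottle standing about.

Things in the scene. Friction and masses are not known exactly. Their poses are not given: they have to be found in the camera images.
- clamp: Fixed clamp base, a dark steel plate 168 x 60 x 16 mm on the bench. Origin: centre of its underside. +x is 'forward' (along its length from the low fixed jaw at its rear end, x = -84 to -73 mm, top 38 mm high, past the slide to the cam), z is up. Forward points roughly to the robot's right, +y roughly away from the robot. It cannot move.
- cam (a joint): Angle of the eccentric cam and its lever about the upright axis at point cam_axis, rad, seen from above. 0 = lever straight forward (clamp +x), low point toward the slide. Positive = lever swung counter-clockwise toward clamp +y (so pi/2 = lever along clamp +y). Starts between 1.3 and 2.4; internal stops at -0.12 and 2.6. Friction 0.2 N m holds it where it is left. Cam disc: 48 mm diameter, centre 12 mm off the axis toward the lever, 18 to 34 mm above the bench.
- slide (a joint): Travel of the follower slide along clamp +x, m. Starts within 3 mm of 0 (clamp nearly closed); with the cam at its low point the roller meets the cam at 0.024 (clamp open). With the cam turned away from the low point the roller meets the cam earlier and the slide is blocked. Friction about 2.5 N holds it where it is left.
- cam_axis (a point): Point on the cam's upright axis, 38 mm forward of the clamp's origin, 94 mm above the bench (top of the lever bar).
- lever_peg (a point): Middle of the free part of the upright black peg at the end of the cam lever, 48 mm from the cam axis, 106 mm above the bench. Peg 14 mm in diameter, free from 94 to 119 mm height; the dark steel lever bar below it is 14 mm wide, 84 to 94 mm high. The fixed worm shafts lying beyond the clamp (robot's far side) reach up to about 80 mm.
- tab_back (a point): On the rear face of the slide's upright aluminium tab, at mid width, 62 mm above the bench; it faces clamp -x. Tab 34 mm wide (clamp y), 10 mm thick, top 77 mm high. Behind it the way is open above the fixed jaw (top 38 mm), whose face is about 21 mm behind the tab at slide 0.
- pinion: Loose dark helical pinion, 45 mm diameter, 42 mm high, standing on its hub left of the clamp; origin at the centre of its underside. To be left alone.
- bearing: Loose ball bearing, 52 mm diameter, 15 mm high, lying left of the pinion; origin at the centre of its underside. To be left alone.
- grease_tub: Loose white open tub, 67 mm diameter, 52 mm high, on the bench to the right; origin at the centre of its underside. To be left alone.
- oil: Loose yellow oil bottle, 48 mm diameter, 161 mm high, on the bench to the right; origin at the centre of its underside. To be left alone.

How it is judged:
By the outcome, as a careful person would: the job done as asked, in the order asked, and still so for the second after the job is handed in, with the robot touching nothing.
It also fails if it takes over 48 s, if anything falls off the work surface, if the arm or the gripper's body presses on something with over 40 N, if the wrist force passes 120 N, or if a joint passes its speed limit or range.

## Working session

There is one attempt and no reset: what is moved stays moved. The work goes in short steps, Python scripts to look and compute and a tool call to move; the robot and the scene stay as the last step left them, time stands still between calls to the robot, and variables do not carry over. Pictures are saved under pics/ and viewed, about 8 in all and at most 12, crops included, and the job is handed in when it is done.

Besides the shell and the picture viewer there is one more tool, called after "Emit:" in YAML: its name, and indented under it one key for each argument. step_arm: Moves the arm, as the interface text tells. Its arguments: {"type":"object","properties":{"steps":{"type":"array"}},"required":["steps"]}

```bash
mkdir -p pics; python3 - <<'E'
from bench import *
import cv2,numpy as np
o=get_obs(); print({k:np.round(v,3) for k,v in o.items()})
for n in("scene","side"):
    p,d=snapshot(n); np.savez(n,p=p,d=d); cv2.imwrite(f"pics/{n}0.png",p[:,:,::-1]); c=camera_model(n); print(n,c)
E
```

```text
{'time': np.float64(0.0), 'joint_positions': array([ 1.085,  0.088,  1.372,  0.   ,  1.684, -0.103]), 'qvel': array([-0.001,  0.001, -0.002, -0.   ,  0.002,  0.001]), 'joint_torque': array([ 0.0000e+00, -3.4019e+01, -3.0242e+01,  7.2000e-02,  3.3000e-02,
       -0.0000e+00]), 'tool_pos': array([0.205, 0.51 , 0.174]), 'ee_rot': array([-3.139, -0.   ,  2.759]), 'wrist_force': array([0.736, 0.126, 0.632]), 'wrist_torque': array([-0.02 ,  0.018,  0.048]), 'width': np.float64(0.094)}
scene {'intrinsics': array([[515.26623588,   0.        , 321.70965414],
       [  0.        , 515.26623588, 193.14902845],
       [  0.        ,   0.        ,   1.        ]]), 'origin': array([-0.278866  , -0.65243369,  1.22149478]), 'orientation': array([-2.46114191,  0.01257127, -1.03565409])}
side {'intrinsics': array([[508.96389096,   0.        , 312.93425929],
       [  0.        , 508.96389096, 203.17392334],
       [  0.        ,   0.        ,   1.        ]]), 'origin': array([0.57748886, 1.07782247, 0.7813893 ]), 'orientation': array([-2.07362145e+00, -1.00937065e-03,  3.07441117e+00])}
```

View pics/scene0.png

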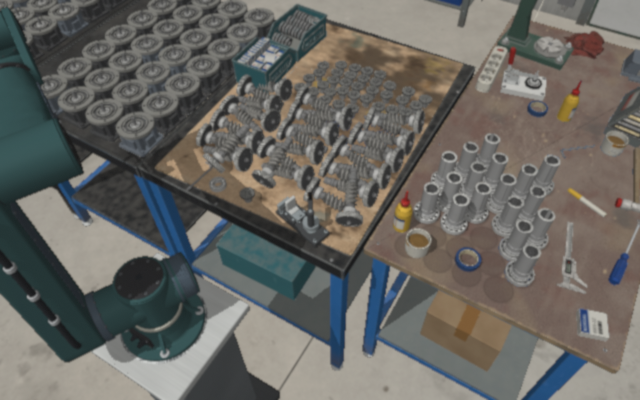

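View pics/side0.png

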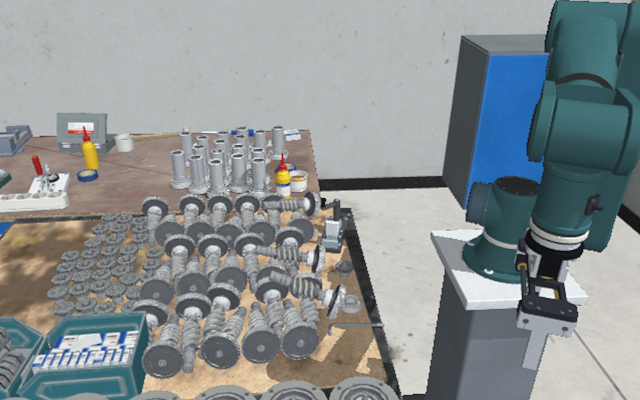

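The scene picture shows the clamp near (303,220), with pinion and bearing left of it at (247,195) and (219,183). The tub and bottle are at (418,240) and (403,210). In the side view the clamp is near (335,228).

```bash
cat > h.py <<'E'
from bench import *
import cv2,numpy as np
from scipy.spatial.transform import Rotation as R
def world(c,u,v,z):
    K=c["intrinsics"]; p=np.stack([(u-K[0,2])/K[0,0]*z,(v-K[1,2])/K[1,1]*z,z],-1)
    return p@R.from_euler("xyz",c["orientation"]).as_matrix().T+c["origin"]
def proj(c,P):
    q=(np.asarray(P)-c["origin"])@R.from_euler("xyz",c["orientation"]).as_matrix()
    K=c["intrinsics"]; return q[...,:2]/q[...,2:]*K[0,0]+K[:2,2]
def look(n,queries):
    c=camera_model(n); p,d=snapshot(n); out={}
    for q in queries:
        for s in silhouettes(n,q)[:2]:
            v,u=np.nonzero(s["pixels"]&(d>0)); 
            if len(u)==0: continue
            P=world(c,u,v,d[v,u]); out.setdefault(q,P)
            print(n,q,round(s["confidence"],2),s["rect"],len(u),"med",np.round(np.median(P,0),3),"lo",np.round(np.percentile(P,3,0),3),"hi",np.round(np.percentile(P,97,0),3))
    return c,p,d,out
E
python3 - <<'E'
from h import *
for n in("scene","side"):
    c,p,d,o=look(n,["clamp","cam","slide","lever_peg","pinion","bearing","grease_tub","oil"] if n=="scene" else ["clamp","cam","slide"])
    u,v=(305,220) if n=="scene" else (335,228)
    cr=p[v-45:v+45,u-60:u+60,::-1]; cv2.imwrite(f"pics/{n}crop.png",cv2.resize(cr,None,fx=6,fy=6,interpolation=2))
E
```

```text
scene clamp 0.7 [276.0, 195.8, 330.5, 249.3] 1381 med [ 0.425 -0.157  0.029] lo [ 0.391 -0.224  0.002] hi [ 0.464 -0.068  0.101]
scene cam 0.67 [301.9, 190.6, 320.4, 230.9] 363 med [ 0.425 -0.18   0.056] lo [ 0.411 -0.197  0.02 ] hi [ 0.465 -0.153  0.118]
scene slide 0.66 [284.8, 197.0, 303.9, 222.4] 272 med [ 0.438 -0.11   0.039] lo [ 0.424 -0.145  0.026] hi [ 0.458 -0.095  0.078]
scene lever_peg 0.8 [301.5, 192.2, 319.3, 229.2] 385 med [ 0.425 -0.179  0.05 ] lo [ 0.411 -0.197  0.018] hi [ 0.465 -0.152  0.119]
scene pinion 0.54 [237.9, 187.4, 252.7, 201.5] 179 med [0.425 0.041 0.036] lo [0.408 0.023 0.004] hi [0.45  0.065 0.044]
scene bearing 0.75 [210.2, 174.0, 224.8, 193.0] 208 med [0.425 0.158 0.012] lo [0.402 0.133 0.   ] hi [0.45  0.181 0.019]
scene grease_tub 0.79 [402.2, 229.5, 431.9, 259.7] 600 med [ 0.522 -0.465  0.033] lo [ 0.492 -0.495  0.005] hi [ 0.556 -0.435  0.05 ]
scene oil 0.75 [391.4, 192.5, 411.8, 232.3] 524 med [ 0.56  -0.398  0.074] lo [ 0.549 -0.417  0.004] hi [ 0.578 -0.376  0.136]
side cam 0.86 [317.2, 201.9, 342.8, 229.0] 321 med [ 0.435 -0.168  0.079] lo [ 0.416 -0.195  0.024] hi [ 0.474 -0.143  0.115]
side slide 0.74 [325.5, 222.5, 338.1, 239.9] 228 med [ 0.449 -0.093  0.051] lo [ 0.432 -0.109  0.024] hi [ 0.465 -0.087  0.075]
```

View pics/scenecrop.png

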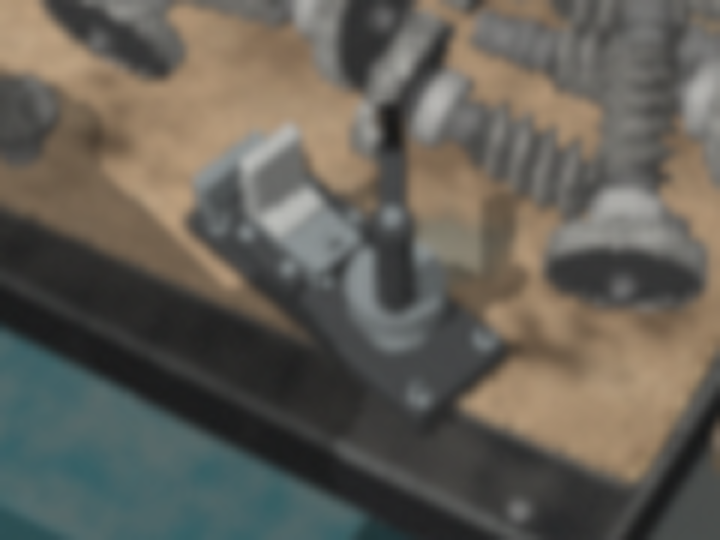

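The crop shows the clamp running from its jaw (upper left) to the cam (lower right). The lever points up and away from the robot, with its black peg at crop (388,125). I'll fit the plate now and get the wrist camera's mounting.

```bash
python3 - <<'E'
from h import *
c,p,d,o=look("scene",["clamp","cam"])
P=o["clamp"]; m=(P[:,2]>.009)&(P[:,2]<.024); r=cv2.minAreaRect((P[m][:,:2]*1000).astype(np.float32)); print(r,m.sum())
for n in("side",):
    c,p,d,o=look(n,["cam"])
P=o["cam"]; print("top",np.round(P[P[:,2]>.1].mean(0),3))
w=camera_model("wrist"); ob=get_obs(); Rt=R.from_euler("xyz",ob["ee_rot"])
print(Rt.inv().apply(w["origin"]-ob["tool_pos"]),(Rt.inv()*R.from_euler("xyz",w["orientation"])).as_matrix().round(3),w["intrinsics"][0])
print(Rt.as_matrix().round(3))
E
```

```text
scene clamp 0.58 [274.5, 193.5, 330.5, 247.9] 1339 med [ 0.425 -0.158  0.03 ] lo [ 0.392 -0.223  0.008] hi [ 0.464 -0.068  0.101]
((433.1065979003906, -145.87681579589844), (170.25924682617188, 62.910457611083984), 74.85658264160156) 507
side cam 0.64 [318.8, 200.2, 342.6, 226.5] 316 med [ 0.434 -0.169  0.079] lo [ 0.415 -0.311 -0.002] hi [ 0.473 -0.145  0.115]
top [ 0.468 -0.149  0.11 ]
[ 8.09392477e-02  1.26356144e-04 -2.08707210e-01] [[ 0.    -0.961 -0.276]
 [ 1.     0.    -0.001]
 [ 0.001 -0.276  0.961]] [325.62181142   0.         318.25180868]
[[-0.928  0.374  0.   ]
 [ 0.374  0.928  0.   ]
 [ 0.     0.    -1.   ]]
```

Emit:
step_arm:
  steps:
    - {"jaw": 0,"tx": -0.02,"ty": -0.03,"tz": -0.03,"az": 0.1}
    - {"jaw": 0,"tx": -0.06,"ty": -0.06,"tz": -0.046,"az": 0.2}
    - {"jaw": 0,"tx": -0.09,"ty": -0.1,"tz": -0.046,"az": 0.3}
    - {"jaw": 0,"tx": -0.12,"ty": -0.14,"tz": -0.046,"az": 0.4}
    - {"jaw": 0,"tx": -0.15,"ty": -0.18,"tz": -0.046,"az": 0.5}
    - {"jaw": 0,"tx": -0.18,"ty": -0.22,"tz": -0.046,"az": 0.6}
    - {"jaw": 0,"tx": -0.21,"ty": -0.26,"tz": -0.046,"az": 0.7}
    - {"jaw": 0,"tx": -0.24,"ty": -0.3,"tz": -0.046,"az": 0.8}

```text
invalid input
```

Emit:
step_arm:
  steps:
    - {"jaw": 0,"tx": -0.02,"ty": -0.03,"tz": -0.03,"ax": 0,"ay": 0,"az": 0.1}
    - {"jaw": 0,"tx": -0.06,"ty": -0.06,"tz": -0.046,"ax": 0,"ay": 0,"az": 0.2}
    - {"jaw": 0,"tx": -0.09,"ty": -0.1,"tz": -0.046,"ax": 0,"ay": 0,"az": 0.3}
    - {"jaw": 0,"tx": -0.12,"ty": -0.14,"tz": -0.046,"ax": 0,"ay": 0,"az": 0.4}
    - {"jaw": 0,"tx": -0.15,"ty": -0.18,"tz": -0.046,"ax": 0,"ay": 0,"az": 0.5}
    - {"jaw": 0,"tx": -0.18,"ty": -0.22,"tz": -0.046,"ax": 0,"ay": 0,"az": 0.6}
    - {"jaw": 0,"tx": -0.21,"ty": -0.26,"tz": -0.046,"ax": 0,"ay": 0,"az": 0.7}
    - {"jaw": 0,"tx": -0.24,"ty": -0.3,"tz": -0.046,"ax": 0,"ay": 0,"az": 0.8}

```text
time: 1.8
tool_pos: [0.3154, 0.1427, 0.2216]
ee_rot: [3.14, 0.0, 1.956]
wrist_force: [0.9, 0.6, 0.2]
width: 0.0336
```

Emit:
step_arm:
  steps:
    - {"jaw": 0,"tx": -0.047,"ty": -0.006,"tz": 0,"ax": 0,"ay": 0,"az": 0.08}
    - {"jaw": 0,"tx": -0.094,"ty": -0.012,"tz": 0,"ax": 0,"ay": 0,"az": 0.16}
    - {"jaw": 0,"tx": -0.141,"ty": -0.018,"tz": 0,"ax": 0,"ay": 0,"az": 0.24}
    - {"jaw": 0,"tx": -0.188,"ty": -0.024,"tz": 0,"ax": 0,"ay": 0,"az": 0.32}
    - {"jaw": 0,"tx": -0.235,"ty": -0.03,"tz": 0,"ax": 0,"ay": 0,"az": 0.4}
    - {"jaw": 0,"tx": -0.282,"ty": -0.036,"tz": 0,"ax": 0,"ay": 0,"az": 0.48}
    - {"jaw": 0,"tx": -0.33,"ty": -0.042,"tz": 0,"ax": 0,"ay": 0,"az": 0.56}
    - {"jaw": 0,"tx": -0.375,"ty": -0.048,"tz": 0,"ax": 0,"ay": 0,"az": 0.647}

```text
time: 2.6
tool_pos: [0.4118, -0.2252, 0.2217]
ee_rot: [3.139, -0.001, 1.304]
wrist_force: [0.6, 1.2, -0.2]
width: 0.0005
```

```bash
python3 - <<'E'
from h import *
o=get_obs();print(o["tool_pos"].round(4),o["ee_rot"].round(3),o["width"],o["qvel"].round(3))
c,p,d,o=look("wrist",["clamp","cam","slide"])
np.savez("w1",p=p,d=d,**c); cv2.imwrite("pics/w1.png",p[:,:,::-1])
for q in o:
    P=o[q]
    for a,b in((.009,.024),(.087,.098),(.112,.125),(.07,.08)):
        m=(P[:,2]>a)&(P[:,2]<b)
        if m.sum()>8: print(q,a,b,m.sum(),P[m].mean(0).round(4),cv2.minAreaRect((P[m][:,:2]*1000).astype(np.float32)))
E
```

```text
[ 0.4118 -0.2252  0.2217] [ 3.139e+00 -1.000e-03  1.304e+00] 0.0005036020594976983 [-0.662  0.674 -0.604  0.011 -0.076  0.203]
wrist cam 0.71 [306.0, 100.9, 360.8, 157.5] 1622 med [ 0.439 -0.168  0.093] lo [ 0.416 -0.191  0.032] hi [ 0.467 -0.151  0.118]
wrist slide 0.71 [304.5, 53.3, 334.5, 107.5] 1517 med [ 0.442 -0.113  0.038] lo [ 0.425 -0.142  0.032] hi [ 0.459 -0.094  0.077]
cam 0.087 0.098 727 [ 0.4392 -0.1705  0.0942] ((443.2188415527344, -170.45510864257812), (60.97780227661133, 21.290851593017578), 26.747743606567383)
cam 0.112 0.125 168 [ 0.465  -0.1541  0.1177] ((464.9775390625, -154.13937377929688), (12.47795581817627, 11.933725357055664), 75.96755981445312)
slide 0.009 0.024 27 [ 0.4379 -0.104   0.0171] ((441.47503662109375, -113.40081787109375), (59.75121307373047, 35.56428146362305), 78.47554779052734)
slide 0.07 0.08 359 [ 0.4464 -0.0988  0.0754] ((446.60528564453125, -98.65789794921875), (9.463473320007324, 33.394290924072266), 74.8084716796875)
```

View pics/w1.png

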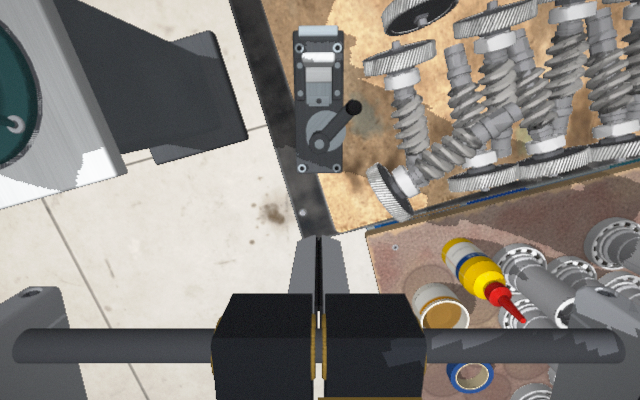

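The wrist view shows the clamp at columns 294–345, rows 25–175. The cam axis is at about (318,143), the peg at (353,107) and the tab top at (318,57). The arm was still settling, so I'll measure again at rest.

```bash
cat > m.py <<'E'
from h import *
def measure(save=None):
    c=camera_model("wrist"); p,d=snapshot("wrist"); 
    if save: cv2.imwrite(save,p[:,:,::-1])
    v,u=np.nonzero(d>0); P=world(c,u,v,d[v,u]); rgb=p[v,u].astype(int)
    near=np.hypot(P[:,0]-.43,P[:,1]+.146)<.11
    def rect(m): 
        img=np.zeros(d.shape,np.uint8); img[v[m],u[m]]=1
        n,l,s,_=cv2.connectedComponentsWithStats(img)
        k=1+s[1:,4].argmax(); mm=m&(l[v,u]==k); return P[mm],cv2.minAreaRect((P[mm][:,:2]*1000).astype(np.float32))
    for nm,a,b in(("plate",.010,.022),("tabtop",.073,.081),("bar",.088,.099),("pegtop",.115,.124)):
        m=near&(P[:,2]>a)&(P[:,2]<b)
        if nm=="tabtop": m&=np.hypot(P[:,0]-.44,P[:,1]+.11)<.04
        if m.sum()<10: print(nm,"none");continue
        Q,r=rect(m); print(nm,len(Q),Q.mean(0).round(4),[np.round(x,1) for x in r])
if __name__=="__main__":
    import sys
    o=get_obs();print(o["time"],o["tool_pos"].round(4),o["ee_rot"].round(3),np.abs(o["qvel"]).max().round(3),o["wrist_force"].round(1))
    measure(sys.argv[1] if len(sys.argv)>1 else None)
    o=get_obs();print(o["tool_pos"].round(4),np.abs(o["qvel"]).max().round(3))
E
python3 m.py; python3 m.py
```

```text
2.8 [ 0.4114 -0.2232  0.221 ] [-3.142e+00 -2.000e-03  1.307e+00] 0.037 [-0.  -0.2  0. ]
plate 2997 [ 0.4294 -0.1497  0.0155] [array([ 434.7, -143.3]), array([167.5,  60.1]), np.float64(75.2)]
tabtop 347 [ 0.4465 -0.0987  0.0756] [array([446.5, -98.6]), array([ 9.5, 32.3]), np.float64(74.9)]
bar 756 [ 0.4394 -0.1703  0.0942] [array([ 444.1, -169.7]), array([63.8, 21.1]), np.float64(27.2)]
pegtop 181 [ 0.4656 -0.1542  0.1179] [array([ 465.8, -154.1]), array([12.4, 13. ]), np.float64(74.6)]
[ 0.4115 -0.2224  0.2215] 0.028
2.85 [ 0.4115 -0.2224  0.2215] [ 3.141e+00 -2.000e-03  1.309e+00] 0.028 [0.7 0.6 0.6]
plate 2987 [ 0.4296 -0.149   0.0155] [array([ 434.7, -143. ]), array([165.7,  59.9]), np.float64(75.1)]
tabtop 340 [ 0.4463 -0.0987  0.0756] [array([446.3, -98.6]), array([ 9.4, 32.4]), np.float64(74.7)]
bar 768 [ 0.4392 -0.1704  0.0942] [array([ 444.5, -169.7]), array([64.8, 21.5]), np.float64(27.1)]
pegtop 178 [ 0.4656 -0.1542  0.118 ] [array([ 465.8, -154.1]), array([12.5, 13.1]), np.float64(74.6)]
[ 0.4116 -0.2219  0.2219] 0.016
```

Emit:
step_arm:
  steps:
    - {"jaw": 0,"tx": 0.016,"ty": 0.002,"tz": 0.0,"ax": 0,"ay": 0,"az": -0.14}
    - {"jaw": 0,"tx": 0.033,"ty": 0.005,"tz": 0.0,"ax": 0,"ay": 0,"az": -0.28}
    - {"jaw": 0,"tx": 0.049,"ty": 0.007,"tz": 0.0,"ax": 0,"ay": 0,"az": -0.42}
    - {"jaw": 0,"tx": 0.065,"ty": 0.01,"tz": 0.0,"ax": 0,"ay": 0,"az": -0.56}
    - {"jaw": 0,"tx": 0.082,"ty": 0.012,"tz": 0.0,"ax": 0,"ay": 0,"az": -0.7}
    - {"jaw": 0,"tx": 0.098,"ty": 0.015,"tz": 0.02,"ax": 0,"ay": 0,"az": -0.82}
    - {"jaw": 0,"tx": 0.098,"ty": 0.015,"tz": 0.05,"ax": 0,"ay": 0,"az": -0.82}
    - {"jaw": 0,"tx": 0.098,"ty": 0.015,"tz": 0.07,"ax": 0,"ay": 0,"az": -0.82}

```text
time: 3.7
tool_pos: [0.4509, -0.1285, 0.1511]
ee_rot: [3.139, 0.0, 2.134]
wrist_force: [-0.1, -0.2, -0.7]
width: 0.0006
```

Emit:
step_arm:
  steps:
    - {"jaw": 0,"tx": 0,"ty": 0,"tz": 0,"ax": 0,"ay": 0,"az": 0}

```text
time: 3.8
tool_pos: [0.4488, -0.126, 0.1485]
ee_rot: [-3.141, -0.004, 2.138]
wrist_force: [-0.3, 0.3, -0.0]
width: 0.0007
```

Emit:
step_arm:
  steps:
    - {"jaw": 0,"tx": -0.003,"ty": -0.001,"tz": 0.014,"ax": 0,"ay": 0,"az": 0}
    - {"jaw": 0,"tx": -0.006,"ty": -0.001,"tz": 0.028,"ax": 0,"ay": 0,"az": 0}
    - {"jaw": 0,"tx": -0.006,"ty": -0.001,"tz": 0.0415,"ax": 0,"ay": 0,"az": 0}
    - {"jaw": 0,"tx": -0.006,"ty": -0.001,"tz": 0.0415,"ax": 0,"ay": 0,"az": 0}
    - {"jaw": 0,"tx": -0.006,"ty": -0.001,"tz": 0.0415,"ax": 0,"ay": 0,"az": 0}

```text
time: 4.3
tool_pos: [0.4509, -0.1316, 0.1067]
ee_rot: [-3.141, -0.005, 2.137]
wrist_force: [-0.1, -0.6, -0.1]
width: 0.0004
```

```bash
cat > arc.py <<'E'
# arc rows about the cam axis from the measured pose: tool -x face pushes the peg clockwise
from h import *
import sys
A=np.array([.4249,-.1797])
def st():
    o=get_obs(); y=o["ee_rot"][2]; t=o["tool_pos"]; x=np.array([np.cos(y),np.sin(y)]); yy=np.array([np.sin(y),-np.cos(y)])
    r=t[:2]-A; print("t",o["time"],"F",o["wrist_force"].round(1),"pos",t.round(4),"yaw",y.round(3))
    f=(1)
    print("TCP in axis frame: tool x %.4f tool y %.4f"%(r@x,r@yy),"lever if in contact(15mm): %.3f"%(np.arctan2(r[1],r[0])-np.arcsin(.015/np.hypot(*r))+np.deg2rad(104.9)))
    return t,y,x,yy
t,y,x,yy=st()
# desired: lever angle th (rad, clamp), off = face distance from peg centre line, rows toward
for a in sys.argv[1:]:
    th,off=map(float,a.split(",")); psi=th-np.deg2rad(104.9); er=np.array([np.cos(psi),np.sin(psi)]); et=np.array([-er[1],er[0]])
    T=A+.048*er+off*et; d=T-t[:2]; print(a,"tx %.4f ty %.4f tz %.4f az %.3f"%(d@x,d@yy,t[2]-.107,-(psi+np.pi/2-y)))
E
python3 arc.py 2.39,.015 2.34,.015 2.27,.015 2.2,.015 2.1,.015 2.0,.015 1.9,.015 1.8,.015 1.7,.015
```

```text
t 4.3 F [-0.1 -0.6 -0.1] pos [ 0.4509 -0.1316  0.1067] yaw 2.137
TCP in axis frame: tool x 0.0266 tool y 0.0478 lever if in contact(15mm): 2.628
2.39,.015 tx -0.0120 ty 0.0003 tz -0.0003 az 0.007
2.34,.015 tx -0.0144 ty 0.0010 tz -0.0003 az 0.057
2.27,.015 tx -0.0178 ty 0.0017 tz -0.0003 az 0.127
2.2,.015 tx -0.0213 ty 0.0022 tz -0.0003 az 0.197
2.1,.015 tx -0.0263 ty 0.0025 tz -0.0003 az 0.297
2.0,.015 tx -0.0314 ty 0.0023 tz -0.0003 az 0.397
1.9,.015 tx -0.0363 ty 0.0016 tz -0.0003 az 0.497
1.8,.015 tx -0.0412 ty 0.0003 tz -0.0003 az 0.597
1.7,.015 tx -0.0459 ty -0.0014 tz -0.0003 az 0.697
```

Emit:
step_arm:
  steps:
    - {"jaw": 0,"tx": -0.008,"ty": 0.0,"tz": 0,"ax": 0,"ay": 0,"az": 0}
    - {"jaw": 0,"tx": -0.012,"ty": 0.0,"tz": 0,"ax": 0,"ay": 0,"az": 0.01}
    - {"jaw": 0,"tx": -0.0144,"ty": 0.001,"tz": 0,"ax": 0,"ay": 0,"az": 0.057}
    - {"jaw": 0,"tx": -0.0178,"ty": 0.0017,"tz": 0,"ax": 0,"ay": 0,"az": 0.127}
    - {"jaw": 0,"tx": -0.0213,"ty": 0.0022,"tz": 0,"ax": 0,"ay": 0,"az": 0.197}
    - {"jaw": 0,"tx": -0.0263,"ty": 0.0025,"tz": 0,"ax": 0,"ay": 0,"az": 0.297}
    - {"jaw": 0,"tx": -0.0314,"ty": 0.0023,"tz": 0,"ax": 0,"ay": 0,"az": 0.397}

```text
time: 5.0
tool_pos: [0.4704, -0.1576, 0.1072]
ee_rot: [-3.14, -0.003, 1.735]
wrist_force: [-0.0, 0.4, -0.5]
width: 0.0006
```

```bash
python3 arc.py 1.95,.015 1.87,.015 1.79,.015 1.71,.015 1.63,.015 1.55,.015 1.47,.015 1.39,.015; python3 m.py pics/w2.png
```

```text
t 5.0 F [-0.   0.4 -0.5] pos [ 0.4704 -0.1576  0.1072] yaw 1.735
TCP in axis frame: tool x 0.0143 tool y 0.0485 lever if in contact(15mm): 1.981
1.95,.015 tx -0.0015 ty 0.0001 tz 0.0002 az 0.045
1.87,.015 tx -0.0054 ty 0.0010 tz 0.0002 az 0.125
1.79,.015 tx -0.0094 ty 0.0015 tz 0.0002 az 0.205
1.71,.015 tx -0.0134 ty 0.0017 tz 0.0002 az 0.285
1.63,.015 tx -0.0175 ty 0.0017 tz 0.0002 az 0.365
1.55,.015 tx -0.0215 ty 0.0012 tz 0.0002 az 0.445
1.47,.015 tx -0.0254 ty 0.0005 tz 0.0002 az 0.525
1.39,.015 tx -0.0293 ty -0.0005 tz 0.0002 az 0.605
5.0 [ 0.4704 -0.1576  0.1072] [-3.140e+00 -3.000e-03  1.735e+00] 0.931 [-0.   0.4 -0.5]
plate 3800 [ 0.4335 -0.1226  0.0156] [array([ 434.8, -142.5]), array([167. ,  60.1]), np.float64(75.3)]
tabtop 613 [ 0.4463 -0.098   0.0757] [array([446.4, -98.2]), array([10. , 33.8]), np.float64(75.1)]
bar 1458 [ 0.4392 -0.1686  0.094 ] [array([ 442.8, -165.8]), array([65.2, 21.5]), np.float64(37.2)]
pegtop 273 [ 0.4654 -0.1523  0.1179] [array([ 465.1, -152.4]), array([13.2, 10.5]), np.float64(12.7)]
[ 0.4708 -0.1583  0.1071] 0.19
```

View pics/w2.png

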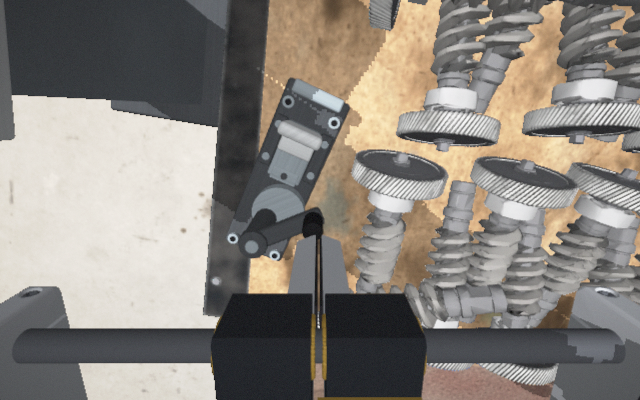

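The picture shows the lever still about where it was, with the peg at (313,220) and the fingers drawn just behind it, below (318,237). The force is zero, so the fingers aren't where I assumed. I'll check their shape in the tool frame from the depth.

```bash
python3 - <<'E'
from h import *
def tool(c,d,v,u,o):
    P=world(c,u,v,d[v,u]); return R.from_euler("xyz",o["ee_rot"]).inv().apply(P-o["tool_pos"])
o=get_obs();c=camera_model("wrist");p,d=snapshot("wrist");print(o["time"],o["tool_pos"].round(4),o["wrist_force"].round(1))
v,u=np.mgrid[205:292:6,308:330:10]; 
T=tool(c,d,v.ravel(),u.ravel(),o)
for a in zip(v.ravel(),u.ravel(),T.round(4)): print(*a)
v,u=np.nonzero(d>0);T=tool(c,d,v,u,o)
m=(abs(T[:,1])<.03)&(T[:,2]>-.07)&(T[:,2]<.012)&(abs(T[:,0])<.05)
for lo in np.arange(-.07,.012,.01):
    k=m&(T[:,2]>=lo)&(T[:,2]<lo+.01); print(lo.round(3),k.sum(),*( (T[k].min(0).round(4),T[k].max(0).round(4)) if k.any() else ()))
E
```

```text
5.05 [ 0.4708 -0.1583  0.1071] [ 0.2 -0.8  1.3]
205 308 [-0.0126 -0.0107  0.1075]
205 318 [-0.0131 -0.0006  0.1091]
205 328 [-0.0127  0.0096  0.1081]
211 308 [ 0.01   -0.0077  0.0157]
211 318 [ 0.0106 -0.0005  0.0139]
211 328 [-0.0192  0.0096  0.1084]
217 308 [ 0.0109 -0.0072 -0.0005]
217 318 [ 0.0106 -0.0005  0.0004]
217 328 [-0.0253  0.0096  0.1073]
223 308 [ 0.0104 -0.0069 -0.0111]
223 318 [ 0.0102 -0.0005 -0.0107]
223 328 [-0.032   0.0097  0.1079]
229 308 [ 0.0062 -0.0069 -0.0107]
229 318 [ 0.0062 -0.0005 -0.0109]
229 328 [-0.038   0.0097  0.1062]
235 308 [ 0.0022 -0.007  -0.0112]
235 318 [ 0.0018 -0.0005 -0.0102]
235 328 [-0.0453  0.0098  0.108 ]
241 308 [ 0.0097 -0.006  -0.0391]
241 318 [ 0.0087 -0.0004 -0.0368]
241 328 [ 0.0097  0.0052 -0.039 ]
247 308 [ 0.0098 -0.0058 -0.0476]
247 318 [ 0.0086 -0.0004 -0.045 ]
247 328 [ 0.0102  0.0049 -0.0485]
253 308 [ 8.090e-02 -2.000e-04 -2.087e-01]
253 318 [ 0.0083 -0.0004 -0.0519]
253 328 [ 0.0101  0.0047 -0.0559]
259 308 [ 0.01   -0.0053 -0.0626]
259 318 [ 0.0085 -0.0004 -0.0595]
259 328 [ 0.0096  0.0045 -0.0617]
265 308 [ 0.0102 -0.005
[... 331 characters left out ...]
43 -0.0004 -0.0755]
283 328 [ 0.0101  0.0039 -0.0857]
289 308 [ 0.0099 -0.0045 -0.0902]
289 318 [ 0.0014 -0.0004 -0.076 ]
289 328 [ 0.0101  0.0037 -0.0904]
-0.07 470 [ 0.0077 -0.0127 -0.07  ] [ 0.0107  0.0123 -0.06  ]
-0.06 397 [ 0.0078 -0.0124 -0.06  ] [ 0.0106  0.0123 -0.05  ]
-0.05 336 [ 0.0078 -0.0123 -0.0499] [ 0.0106  0.0121 -0.04  ]
-0.04 193 [ 0.0079 -0.0122 -0.04  ] [ 0.0106  0.0119 -0.0302]
-0.03 7 [ 0.008  -0.001  -0.0299] [ 0.0096  0.0037 -0.029 ]
-0.02 242 [ 0.0005 -0.0109 -0.0127] [ 0.0115  0.0021 -0.01  ]
-0.01 124 [ 0.0012 -0.0112 -0.01  ] [ 0.0119  0.0022 -0.0002]
0.0 86 [ 0.0057 -0.011   0.    ] [0.012  0.0023 0.0099]
0.01 17 [-0.0009 -0.0214  0.0102] [0.0116 0.0024 0.012 ]
```

```bash
python3 - <<'E'
from h import *
w=np.load("w1.npz"); d=w["d"]; K=w["intrinsics"]
M=np.array([[0,-.961,-.276],[1,0,0],[0,-.276,.961]]); t0=np.array([.0809,.0001,-.2087])
v,u=np.mgrid[222:260:2,306:332:4]; 
for r in range(v.shape[0]):
    z=d[v[r],u[r]]; p=np.stack([(u[r]-K[0,2])/K[0,0]*z,(v[r]-K[1,2])/K[1,1]*z,z],-1)@M.T+t0
    print(v[r,0],[tuple((1000*q).round().astype(int)) for q in p])
E
```

```text
222 [(np.int64(-73), np.int64(-17), np.int64(228)), (np.int64(-73), np.int64(-12), np.int64(228)), (np.int64(-73), np.int64(-6), np.int64(228)), (np.int64(-73), np.int64(0), np.int64(229)), (np.int64(-72), np.int64(5), np.int64(227)), (np.int64(-73), np.int64(11), np.int64(228)), (np.int64(-73), np.int64(17), np.int64(227))]
224 [(np.int64(-76), np.int64(-17), np.int64(228)), (np.int64(-76), np.int64(-12), np.int64(228)), (np.int64(-75), np.int64(-6), np.int64(227)), (np.int64(-76), np.int64(0), np.int64(228)), (np.int64(-76), np.int64(5), np.int64(228)), (np.int64(-76), np.int64(11), np.int64(229)), (np.int64(-75), np.int64(17), np.int64(227))]
226 [(np.int64(-79), np.int64(-17), np.int64(228)), (np.int64(-78), np.int64(-12), np.int64(227)), (np.int64(-79), np.int64(-6), np.int64(227)), (np.int64(-78), np.int64(0), np.int64(227)), (np.int64(-79), np.int64(5), np.int64(228)), (np.int64(-78), np.int64(11), np.int64(227)), (np.int64(-79), np.int64(17), np.int64(227))]
228 [(np.int64(-81), np.int64(-17), np.int64(227)), (np.int64(-82), np.int64(-12), np.int64(227)), (np.int64(-82), np.i
[... 4272 characters left out ...]
p.int64(4), np.int64(-56)), (np.int64(10), np.int64(6), np.int64(-56))]
256 [(np.int64(10), np.int64(-6), np.int64(-59)), (np.int64(10), np.int64(-4), np.int64(-60)), (np.int64(10), np.int64(-2), np.int64(-58)), (np.int64(8), np.int64(0), np.int64(-55)), (np.int64(10), np.int64(2), np.int64(-59)), (np.int64(10), np.int64(4), np.int64(-59)), (np.int64(10), np.int64(6), np.int64(-60))]
258 [(np.int64(10), np.int64(-6), np.int64(-61)), (np.int64(10), np.int64(-4), np.int64(-62)), (np.int64(10), np.int64(-2), np.int64(-60)), (np.int64(9), np.int64(0), np.int64(-58)), (np.int64(10), np.int64(2), np.int64(-61)), (np.int64(9), np.int64(4), np.int64(-60)), (np.int64(10), np.int64(6), np.int64(-62))]
```

Closed, the fingertips end 31 mm behind the reported TCP, not 8 mm ahead of it, and they are ±10 mm wide in tool x. They passed over the peg without touching it. I'll plan with that geometry and check the gripper body's clearance as well.

```bash
sed -i 's/t\[2\]-.107/t[2]-.068/; s/(15mm)/(17mm)/; s/arcsin(.015/arcsin(.017/' arc.py; python3 - <<'E'
from h import *
w=np.load("w1.npz"); d=w["d"]; K=w["intrinsics"]
M=np.array([[0,-.961,-.276],[1,0,0],[0,-.276,.961]]); t0=np.array([.0809,.0001,-.2087])
for v,u in((285,340),(300,270),(315,270),(335,100),(345,270),(380,270),(300,30),(345,200)):
    z=d[v,u]; print(v,u,(1000*(M@np.array([(u-K[0,2])/K[0,0]*z,(v-K[1,2])/K[1,1]*z,z])+t0)).round())
E
python3 arc.py 2.39,.034
```

```text
285 340 [ 10.   9. -86.]
300 270 [  34.  -12. -135.]
315 270 [  34.  -11. -142.]
335 100 [  28.  -53. -142.]
345 270 [  32.  -10. -150.]
380 270 [  25.  -10. -152.]
300 30 [  34.  -74. -135.]
345 200 [  27.  -28. -144.]
t 5.1 F [ 0.1  0.4 -1.8] pos [ 0.4704 -0.1578  0.107 ] yaw 1.739
TCP in axis frame: tool x 0.0139 tool y 0.0486 lever if in contact(17mm): 1.936
2.39,.034 tx 0.0358 ty -0.0171 tz 0.0390 az -0.391
```

Emit:
step_arm:
  steps:
    - {"jaw": 0,"tx": 0.012,"ty": -0.006,"tz": 0,"ax": 0,"ay": 0,"az": -0.13}
    - {"jaw": 0,"tx": 0.024,"ty": -0.011,"tz": 0,"ax": 0,"ay": 0,"az": -0.26}
    - {"jaw": 0,"tx": 0.036,"ty": -0.017,"tz": 0,"ax": 0,"ay": 0,"az": -0.39}
    - {"jaw": 0,"tx": 0.036,"ty": -0.017,"tz": 0,"ax": 0,"ay": 0,"az": -0.39}
    - {"jaw": 0,"tx": 0.036,"ty": -0.017,"tz": 0,"ax": 0,"ay": 0,"az": -0.39}
    - {"jaw": 0,"tx": 0.036,"ty": -0.017,"tz": 0.02,"ax": 0,"ay": 0,"az": -0.39}
    - {"jaw": 0,"tx": 0.036,"ty": -0.017,"tz": 0.039,"ax": 0,"ay": 0,"az": -0.39}
    - {"jaw": 0,"tx": 0.036,"ty": -0.017,"tz": 0.039,"ax": 0,"ay": 0,"az": -0.39}

```text
time: 5.9
tool_pos: [0.4458, -0.1248, 0.0655]
ee_rot: [-3.138, -0.008, 2.127]
wrist_force: [0.4, 0.5, -0.1]
width: 0.0005
```

```bash
python3 m.py pics/w3.png; python3 arc.py 2.39,.020 2.39,.017 2.34,.017 2.28,.017 2.22,.017 2.16,.017 2.1,.017
```

```text
5.9 [ 0.4458 -0.1248  0.0655] [-3.138 -0.008  2.127] 0.048 [ 0.4  0.5 -0.1]
plate 5024 [ 0.4247 -0.1323  0.0156] [array([ 434.6, -142.5]), array([167. ,  60.1]), np.float64(75.2)]
tabtop 756 [ 0.4455 -0.0976  0.0756] [array([446., -98.]), array([10. , 33.7]), np.float64(74.8)]
bar 497 [ 0.4266 -0.1694  0.0927] [array([ 427.8, -169. ]), array([38.5, 10.4]), np.float64(40.5)]
pegtop 347 [ 0.4411 -0.1168  0.1196] [array([ 441.3, -117.2]), array([24.6,  2.6]), np.float64(32.5)]
[ 0.4468 -0.1251  0.0671] 0.041
t 5.95 F [ 0.2  0.1 -0.2] pos [ 0.4468 -0.1251  0.0671] yaw 2.128
TCP in axis frame: tool x 0.0347 tool y 0.0474 lever if in contact(17mm): 2.726
2.39,.020 tx -0.0146 ty 0.0005 tz -0.0009 az -0.002
2.39,.017 tx -0.0176 ty 0.0005 tz -0.0009 az -0.002
2.34,.017 tx -0.0200 ty 0.0013 tz -0.0009 az 0.048
2.28,.017 tx -0.0230 ty 0.0021 tz -0.0009 az 0.108
2.22,.017 tx -0.0260 ty 0.0027 tz -0.0009 az 0.168
2.16,.017 tx -0.0290 ty 0.0032 tz -0.0009 az 0.228
2.1,.017 tx -0.0321 ty 0.0034 tz -0.0009 az 0.288
```

View pics/w3.png

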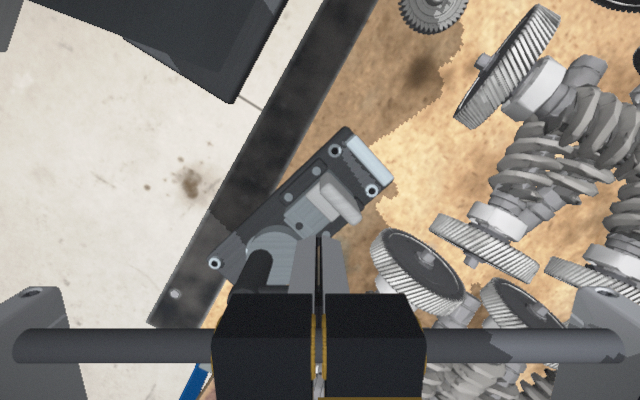

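The fingers now stand between camera and peg, on the tab side of the lever. They hide the peg, and the tab is clear at (340,200). I'll start pushing.

Emit:
step_arm:
  steps:
    - {"jaw": 0,"tx": -0.008,"ty": 0.0,"tz": 0,"ax": 0,"ay": 0,"az": 0}
    - {"jaw": 0,"tx": -0.0146,"ty": 0.0005,"tz": 0,"ax": 0,"ay": 0,"az": 0}
    - {"jaw": 0,"tx": -0.0176,"ty": 0.0005,"tz": -0.001,"ax": 0,"ay": 0,"az": 0}
    - {"jaw": 0,"tx": -0.02,"ty": 0.0013,"tz": -0.001,"ax": 0,"ay": 0,"az": 0.048}
    - {"jaw": 0,"tx": -0.023,"ty": 0.002,"tz": -0.001,"ax": 0,"ay": 0,"az": 0.108}
    - {"jaw": 0,"tx": -0.026,"ty": 0.0027,"tz": -0.001,"ax": 0,"ay": 0,"az": 0.168}
    - {"jaw": 0,"tx": -0.029,"ty": 0.0032,"tz": -0.001,"ax": 0,"ay": 0,"az": 0.228}
    - {"jaw": 0,"tx": -0.032,"ty": 0.0034,"tz": -0.001,"ax": 0,"ay": 0,"az": 0.288}

```text
time: 6.75
tool_pos: [0.4664, -0.1494, 0.0686]
ee_rot: [-3.137, -0.008, 1.837]
wrist_force: [-2.1, 4.4, 2.5]
width: 0.0003
```

```bash
python3 arc.py 2.02,.017 1.94,.017 1.86,.017 1.78,.017 1.7,.017 1.62,.017 1.54,.017 1.46,.017; python3 m.py
```

```text
t 6.75 F [-2.1  4.4  2.5] pos [ 0.4664 -0.1494  0.0686] yaw 1.837
TCP in axis frame: tool x 0.0183 tool y 0.0480 lever if in contact(17mm): 2.125
2.02,.017 tx -0.0051 ty 0.0012 tz 0.0006 az 0.077
1.94,.017 tx -0.0090 ty 0.0021 tz 0.0006 az 0.157
1.86,.017 tx -0.0131 ty 0.0026 tz 0.0006 az 0.237
1.78,.017 tx -0.0171 ty 0.0029 tz 0.0006 az 0.317
1.7,.017 tx -0.0212 ty 0.0028 tz 0.0006 az 0.397
1.62,.017 tx -0.0253 ty 0.0024 tz 0.0006 az 0.477
1.54,.017 tx -0.0293 ty 0.0017 tz 0.0006 az 0.557
1.46,.017 tx -0.0332 ty 0.0007 tz 0.0006 az 0.637
6.75 [ 0.4664 -0.1494  0.0686] [-3.137 -0.008  1.837] 0.562 [-2.1  4.4  2.5]
plate 5112 [ 0.4313 -0.1262  0.0156] [array([ 434.8, -142.6]), array([167.3,  60.2]), np.float64(75.3)]
tabtop 834 [ 0.4462 -0.0979  0.0757] [array([446.3, -98.2]), array([10. , 33.7]), np.float64(75.1)]
bar 1568 [ 0.434  -0.1743  0.0943] [array([ 435. , -177.3]), array([41.9, 22.1]), np.float64(10.1)]
pegtop 332 [ 0.464  -0.1405  0.1195] [array([ 464.2, -141. ]), array([24.6,  2.7]), np.float64(15.1)]
[ 0.4667 -0.1499  0.0686] 0.113
```

Contact is confirmed: about 4.9 N at the peg and the bar has turned. I'll carry on round the arc.

Emit:
step_arm:
  steps:
    - {"jaw": 0,"tx": -0.005,"ty": 0.0012,"tz": 0.0006,"ax": 0,"ay": 0,"az": 0.077}
    - {"jaw": 0,"tx": -0.009,"ty": 0.0021,"tz": 0.0006,"ax": 0,"ay": 0,"az": 0.157}
    - {"jaw": 0,"tx": -0.0131,"ty": 0.0026,"tz": 0.0006,"ax": 0,"ay": 0,"az": 0.237}
    - {"jaw": 0,"tx": -0.0171,"ty": 0.0029,"tz": 0.0006,"ax": 0,"ay": 0,"az": 0.317}
    - {"jaw": 0,"tx": -0.0212,"ty": 0.0028,"tz": 0.0006,"ax": 0,"ay": 0,"az": 0.397}
    - {"jaw": 0,"tx": -0.0253,"ty": 0.0024,"tz": 0.0006,"ax": 0,"ay": 0,"az": 0.477}
    - {"jaw": 0,"tx": -0.0293,"ty": 0.0017,"tz": 0.0006,"ax": 0,"ay": 0,"az": 0.557}
    - {"jaw": 0,"tx": -0.0332,"ty": 0.0007,"tz": 0.0006,"ax": 0,"ay": 0,"az": 0.637}

```text
time: 7.6
tool_pos: [0.4764, -0.1805, 0.0685]
ee_rot: [-3.133, -0.006, 1.197]
wrist_force: [-1.5, 5.2, 2.3]
width: 0.0006
```

```bash
python3 arc.py 1.38,.017 1.3,.017 1.22,.017 1.14,.017 1.06,.017 0.98,.017 0.9,.017 0.82,.017
```

```text
t 7.6 F [-1.5  5.2  2.3] pos [ 0.4764 -0.1805  0.0685] yaw 1.197
TCP in axis frame: tool x 0.0181 tool y 0.0482 lever if in contact(17mm): 1.479
1.38,.017 tx -0.0048 ty 0.0010 tz 0.0005 az 0.077
1.3,.017 tx -0.0088 ty 0.0019 tz 0.0005 az 0.157
1.22,.017 tx -0.0128 ty 0.0025 tz 0.0005 az 0.237
1.14,.017 tx -0.0169 ty 0.0027 tz 0.0005 az 0.317
1.06,.017 tx -0.0209 ty 0.0026 tz 0.0005 az 0.397
0.98,.017 tx -0.0250 ty 0.0023 tz 0.0005 az 0.477
0.9,.017 tx -0.0290 ty 0.0015 tz 0.0005 az 0.557
0.82,.017 tx -0.0329 ty 0.0005 tz 0.0005 az 0.637
```

Emit:
step_arm:
  steps:
    - {"jaw": 0,"tx": -0.0048,"ty": 0.001,"tz": 0.0005,"ax": 0,"ay": 0,"az": 0.077}
    - {"jaw": 0,"tx": -0.0088,"ty": 0.0019,"tz": 0.0005,"ax": 0,"ay": 0,"az": 0.157}
    - {"jaw": 0,"tx": -0.0128,"ty": 0.0025,"tz": 0.0005,"ax": 0,"ay": 0,"az": 0.237}
    - {"jaw": 0,"tx": -0.0169,"ty": 0.0027,"tz": 0.0005,"ax": 0,"ay": 0,"az": 0.317}
    - {"jaw": 0,"tx": -0.0209,"ty": 0.0026,"tz": 0.0005,"ax": 0,"ay": 0,"az": 0.397}
    - {"jaw": 0,"tx": -0.025,"ty": 0.0023,"tz": 0.0005,"ax": 0,"ay": 0,"az": 0.477}
    - {"jaw": 0,"tx": -0.029,"ty": 0.0015,"tz": 0.0005,"ax": 0,"ay": 0,"az": 0.557}
    - {"jaw": 0,"tx": -0.033,"ty": 0.0005,"tz": 0.0005,"ax": 0,"ay": 0,"az": 0.637}

```text
time: 8.4
tool_pos: [0.4663, -0.2104, 0.0685]
ee_rot: [-3.131, -0.004, 0.558]
wrist_force: [2.6, 4.0, 0.1]
width: 0.0003
```

```bash
python3 arc.py .74,.017 .66,.017 .58,.017 .5,.017 .42,.017 .34,.017 .27,.017 .2,.017
```

```text
t 8.4 F [2.6 4.  0.1] pos [ 0.4663 -0.2104  0.0685] yaw 0.558
TCP in axis frame: tool x 0.0189 tool y 0.0480 lever if in contact(17mm): 0.857
.74,.017 tx -0.0057 ty 0.0012 tz 0.0005 az 0.078
.66,.017 tx -0.0097 ty 0.0021 tz 0.0005 az 0.158
.58,.017 tx -0.0137 ty 0.0027 tz 0.0005 az 0.238
.5,.017 tx -0.0178 ty 0.0029 tz 0.0005 az 0.318
.42,.017 tx -0.0218 ty 0.0028 tz 0.0005 az 0.398
.34,.017 tx -0.0259 ty 0.0025 tz 0.0005 az 0.478
.27,.017 tx -0.0294 ty 0.0018 tz 0.0005 az 0.548
.2,.017 tx -0.0329 ty 0.0010 tz 0.0005 az 0.618
```

Emit:
step_arm:
  steps:
    - {"jaw": 0,"tx": -0.0057,"ty": 0.0012,"tz": 0.0005,"ax": 0,"ay": 0,"az": 0.078}
    - {"jaw": 0,"tx": -0.0097,"ty": 0.0021,"tz": 0.0005,"ax": 0,"ay": 0,"az": 0.158}
    - {"jaw": 0,"tx": -0.0137,"ty": 0.0027,"tz": 0.0005,"ax": 0,"ay": 0,"az": 0.238}
    - {"jaw": 0,"tx": -0.0178,"ty": 0.0029,"tz": 0.0005,"ax": 0,"ay": 0,"az": 0.318}
    - {"jaw": 0,"tx": -0.0218,"ty": 0.0028,"tz": 0.0005,"ax": 0,"ay": 0,"az": 0.398}
    - {"jaw": 0,"tx": -0.0259,"ty": 0.0025,"tz": 0.0005,"ax": 0,"ay": 0,"az": 0.478}
    - {"jaw": 0,"tx": -0.0294,"ty": 0.0018,"tz": 0.0005,"ax": 0,"ay": 0,"az": 0.548}
    - {"jaw": 0,"tx": -0.0329,"ty": 0.001,"tz": 0.0005,"ax": 0,"ay": 0,"az": 0.618}

```text
time: 9.2
tool_pos: [0.4411, -0.2286, 0.0686]
ee_rot: [-3.13, -0.002, -0.062]
wrist_force: [4.3, 2.2, -1.9]
width: 0.0005
```

```bash
python3 arc.py .15,.017 .1,.017 .07,.017 .05,.017 .03,.017 0,.017 0,.05; python3 m.py
```

```text
t 9.2 F [ 4.3  2.2 -1.9] pos [ 0.4411 -0.2286  0.0686] yaw -0.062
TCP in axis frame: tool x 0.0192 tool y 0.0478 lever if in contact(17mm): 0.244
.15,.017 tx -0.0045 ty 0.0010 tz 0.0006 az 0.048
.1,.017 tx -0.0070 ty 0.0016 tz 0.0006 az 0.098
.07,.017 tx -0.0085 ty 0.0020 tz 0.0006 az 0.128
.05,.017 tx -0.0095 ty 0.0022 tz 0.0006 az 0.148
.03,.017 tx -0.0105 ty 0.0024 tz 0.0006 az 0.168
0,.017 tx -0.0120 ty 0.0026 tz 0.0006 az 0.198
0,.05 tx 0.0204 ty 0.0091 tz 0.0006 az 0.198
9.2 [ 0.4411 -0.2286  0.0686] [-3.13e+00 -2.00e-03 -6.20e-02] 0.635 [ 4.3  2.2 -1.9]
plate 4643 [ 0.4474 -0.1494  0.0155] [array([ 435.3, -144.1]), array([167. ,  59.5]), np.float64(75.4)]
tabtop 696 [ 0.4473 -0.1001  0.0755] [array([446.8, -99.5]), array([10.2, 33.7]), np.float64(75.3)]
bar 1554 [ 0.4273 -0.1904  0.0942] [array([ 424.2, -190.5]), array([41.9, 21.5]), np.float64(82.8)]
pegtop 339 [ 0.4501 -0.23    0.1197] [array([ 449.5, -229.8]), array([24.6,  2.8]), np.float64(87.6)]
[ 0.4405 -0.2287  0.0686] 0.128
```

Emit:
step_arm:
  steps:
    - {"jaw": 0,"tx": -0.0045,"ty": 0.001,"tz": 0.0006,"ax": 0,"ay": 0,"az": 0.048}
    - {"jaw": 0,"tx": -0.007,"ty": 0.0016,"tz": 0.0006,"ax": 0,"ay": 0,"az": 0.098}
    - {"jaw": 0,"tx": -0.0095,"ty": 0.0022,"tz": 0.0006,"ax": 0,"ay": 0,"az": 0.148}
    - {"jaw": 0,"tx": -0.0105,"ty": 0.0024,"tz": 0.0006,"ax": 0,"ay": 0,"az": 0.168}
    - {"jaw": 0,"tx": -0.0105,"ty": 0.0024,"tz": 0.0006,"ax": 0,"ay": 0,"az": 0.168}
    - {"jaw": 0,"tx": -0.0105,"ty": 0.0024,"tz": 0.0006,"ax": 0,"ay": 0,"az": 0.168}

```text
time: 9.85
tool_pos: [0.4309, -0.2305, 0.0686]
ee_rot: [-3.13, -0.002, -0.231]
wrist_force: [4.1, 2.1, 0.8]
width: 0.0003
```

```bash
python3 arc.py 0.03,.017 0,.017 0,.05
```

```text
t 9.85 F [4.1 2.1 0.8] pos [ 0.4309 -0.2305  0.0686] yaw -0.231
TCP in axis frame: tool x 0.0175 tool y 0.0481 lever if in contact(17mm): 0.039
0.03,.017 tx -0.0004 ty -0.0001 tz 0.0006 az -0.000
0,.017 tx -0.0019 ty 0.0004 tz 0.0006 az 0.030
0,.05 tx 0.0311 ty 0.0013 tz 0.0006 az 0.030
```

Emit:
step_arm:
  steps:
    - {"jaw": 0,"tx": 0.012,"ty": 0,"tz": 0,"ax": 0,"ay": 0,"az": 0}
    - {"jaw": 0,"tx": 0.012,"ty": 0,"tz": -0.04,"ax": 0,"ay": 0,"az": 0}
    - {"jaw": 0,"tx": 0.012,"ty": 0,"tz": -0.08,"ax": 0,"ay": 0,"az": 0}
    - {"jaw": 0,"tx": -0.02,"ty": 0,"tz": -0.12,"ax": 0,"ay": 0,"az": 0}
    - {"jaw": 0,"tx": -0.06,"ty": -0.02,"tz": -0.12,"ax": 0,"ay": 0,"az": 0}
    - {"jaw": 0,"tx": -0.08,"ty": -0.04,"tz": -0.12,"ax": 0,"ay": 0,"az": 0}
    - {"jaw": 0,"tx": -0.08,"ty": -0.04,"tz": -0.12,"ax": 0,"ay": 0,"az": 0}
    - {"jaw": 0,"tx": -0.08,"ty": -0.04,"tz": -0.12,"ax": 0,"ay": 0,"az": 0}

```text
time: 10.65
tool_pos: [0.3614, -0.1752, 0.189]
ee_rot: [-3.131, -0.001, -0.23]
wrist_force: [0.5, -0.3, 0.1]
width: 0.0003
```

Emit:
step_arm:
  steps:
    - {"jaw": 0,"tx": 0,"ty": 0,"tz": 0,"ax": 0,"ay": 0,"az": 0}
    - {"jaw": 0,"tx": 0,"ty": 0,"tz": 0,"ax": 0,"ay": 0,"az": 0}

```text
time: 10.85
tool_pos: [0.3617, -0.1759, 0.1884]
ee_rot: [-3.132, 0.0, -0.231]
wrist_force: [0.5, 1.1, -0.1]
width: 0.0007
```

```bash
python3 m.py pics/w4.png;python3 m.py
```

```text
10.85 [ 0.3617 -0.1759  0.1884] [-3.132  0.    -0.231] 0.007 [ 0.5  1.1 -0.1]
plate 3107 [ 0.435  -0.153   0.0155] [array([ 434.5, -144.1]), array([166.9,  60.1]), np.float64(75.2)]
tabtop 349 [ 0.4465 -0.0996  0.0756] [array([446.3, -99.1]), array([10.2, 33.2]), np.float64(75.3)]
bar 947 [ 0.4219 -0.1959  0.0943] [array([ 419.9, -196.8]), array([56. , 21.4]), np.float64(72.5)]
pegtop 211 [ 0.4152 -0.2269  0.1179] [array([ 415.2, -226.9]), array([13. , 12.7]), np.float64(33.1)]
[ 0.3617 -0.1758  0.1884] 0.005
10.9 [ 0.3617 -0.1758  0.1884] [-3.131  0.    -0.231] 0.005 [0.8 0.3 0.2]
plate 3108 [ 0.435  -0.153   0.0155] [array([ 434.5, -144.1]), array([167.,  60.]), np.float64(75.2)]
tabtop 356 [ 0.4466 -0.0996  0.0755] [array([446.3, -99. ]), array([10.2, 33.2]), np.float64(74.9)]
bar 936 [ 0.422  -0.1961  0.0942] [array([ 420. , -196.7]), array([56. , 21.3]), np.float64(72.5)]
pegtop 212 [ 0.4152 -0.2269  0.1179] [array([ 415.2, -226.8]), array([12.9, 12.7]), np.float64(32.4)]
[ 0.3616 -0.1757  0.1884] 0.006
```

View pics/w4.png

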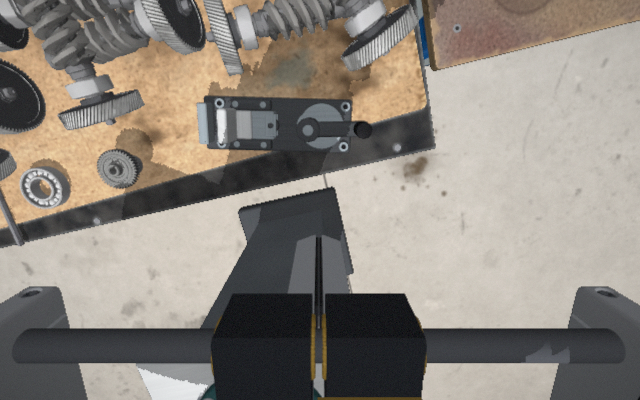

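The lever now points almost straight forward: hub (308,129), peg (363,130). The peg's lateral offset of about +2.5 mm puts the lever near 0.05 rad, so I'll nudge it once more towards 0.

```bash
python3 arc.py 0,.035
```

```text
t 10.95 F [-0.2 -0.2 -0.3] pos [ 0.3616 -0.1757  0.1884] yaw -0.231
TCP in axis frame: tool x -0.0625 tool y 0.0106 lever if in contact(17mm): 4.638
0,.035 tx 0.0961 ty 0.0384 tz 0.1204 az 0.029
```

Emit:
step_arm:
  steps:
    - {"jaw": 0,"tx": 0.032,"ty": 0.013,"tz": 0,"ax": 0,"ay": 0,"az": 0.03}
    - {"jaw": 0,"tx": 0.064,"ty": 0.026,"tz": 0,"ax": 0,"ay": 0,"az": 0.03}
    - {"jaw": 0,"tx": 0.096,"ty": 0.0385,"tz": 0,"ax": 0,"ay": 0,"az": 0.03}
    - {"jaw": 0,"tx": 0.096,"ty": 0.0385,"tz": 0.02,"ax": 0,"ay": 0,"az": 0.03}
    - {"jaw": 0,"tx": 0.096,"ty": 0.0385,"tz": 0.055,"ax": 0,"ay": 0,"az": 0.03}
    - {"jaw": 0,"tx": 0.096,"ty": 0.0385,"tz": 0.09,"ax": 0,"ay": 0,"az": 0.03}
    - {"jaw": 0,"tx": 0.096,"ty": 0.0385,"tz": 0.12,"ax": 0,"ay": 0,"az": 0.03}
    - {"jaw": 0,"tx": 0.096,"ty": 0.0385,"tz": 0.12,"ax": 0,"ay": 0,"az": 0.03}

```text
time: 11.75
tool_pos: [0.4432, -0.2319, 0.0625]
ee_rot: [-3.128, 0.011, -0.261]
wrist_force: [-1.8, 0.6, -0.4]
width: 0.0004
```

```bash
python3 arc.py 0.05,.019 0.03,.017 -.015,.017
```

```text
t 11.75 F [-1.8  0.6 -0.4] pos [ 0.4432 -0.2319  0.0625] yaw -0.261
TCP in axis frame: tool x 0.0311 tool y 0.0457 lever if in contact(17mm): 0.285
0.05,.019 tx -0.0097 ty 0.0013 tz -0.0055 az -0.051
0.03,.017 tx -0.0127 ty 0.0017 tz -0.0055 az -0.031
-.015,.017 tx -0.0148 ty 0.0025 tz -0.0055 az 0.014
```

Emit:
step_arm:
  steps:
    - {"jaw": 0,"tx": 0,"ty": 0.002,"tz": -0.0055,"ax": 0,"ay": 0,"az": 0.014}
    - {"jaw": 0,"tx": -0.006,"ty": 0.0025,"tz": -0.0055,"ax": 0,"ay": 0,"az": 0.014}
    - {"jaw": 0,"tx": -0.01,"ty": 0.0025,"tz": -0.0055,"ax": 0,"ay": 0,"az": 0.014}
    - {"jaw": 0,"tx": -0.012,"ty": 0.0025,"tz": -0.0055,"ax": 0,"ay": 0,"az": 0.014}
    - {"jaw": 0,"tx": -0.0135,"ty": 0.0025,"tz": -0.0055,"ax": 0,"ay": 0,"az": 0.014}
    - {"jaw": 0,"tx": -0.0148,"ty": 0.0025,"tz": -0.0055,"ax": 0,"ay": 0,"az": 0.014}
    - {"jaw": 0,"tx": -0.0148,"ty": 0.0025,"tz": -0.0055,"ax": 0,"ay": 0,"az": 0.014}
    - {"jaw": 0,"tx": -0.0148,"ty": 0.0025,"tz": -0.0055,"ax": 0,"ay": 0,"az": 0.014}

```text
time: 12.55
tool_pos: [0.4298, -0.2314, 0.0694]
ee_rot: [-3.129, 0.008, -0.275]
wrist_force: [3.5, -1.4, 3.3]
width: 0.0007
```

```bash
python3 arc.py 0,.017
```

```text
t 12.55 F [ 3.5 -1.4  3.3] pos [ 0.4298 -0.2314  0.0694] yaw -0.275
TCP in axis frame: tool x 0.0187 tool y 0.0485 lever if in contact(17mm): 0.021
0,.017 tx -0.0010 ty -0.0007 tz 0.0014 az -0.015
```

Emit:
step_arm:
  steps:
    - {"jaw": 0,"tx": -0.0012,"ty": 0,"tz": 0.001,"ax": 0,"ay": 0,"az": 0}
    - {"jaw": 0,"tx": -0.002,"ty": 0,"tz": 0.001,"ax": 0,"ay": 0,"az": 0}
    - {"jaw": 0,"tx": -0.0025,"ty": 0,"tz": 0.001,"ax": 0,"ay": 0,"az": 0}
    - {"jaw": 0,"tx": -0.0025,"ty": 0,"tz": 0.001,"ax": 0,"ay": 0,"az": 0}

```text
time: 12.95
tool_pos: [0.4274, -0.2307, 0.0685]
ee_rot: [-3.129, 0.007, -0.275]
wrist_force: [3.8, 0.0, 2.8]
width: 0.0008
```

```bash
python3 arc.py 0,.017
```

```text
t 12.95 F [3.8 0.  2.8] pos [ 0.4274 -0.2307  0.0685] yaw -0.275
TCP in axis frame: tool x 0.0163 tool y 0.0484 lever if in contact(17mm): -0.029
0,.017 tx 0.0014 ty -0.0007 tz 0.0005 az -0.015
```

Emit:
step_arm:
  steps:
    - {"jaw": 0,"tx": 0.012,"ty": 0,"tz": 0,"ax": 0,"ay": 0,"az": 0}
    - {"jaw": 0,"tx": 0.015,"ty": 0,"tz": -0.04,"ax": 0,"ay": 0,"az": 0}
    - {"jaw": 0,"tx": 0.015,"ty": 0,"tz": -0.08,"ax": 0,"ay": 0,"az": 0}
    - {"jaw": 0,"tx": 0.015,"ty": 0,"tz": -0.12,"ax": 0,"ay": 0,"az": -0.14}
    - {"jaw": 0,"tx": 0.01,"ty": 0,"tz": -0.12,"ax": 0,"ay": 0,"az": -0.28}
    - {"jaw": 0,"tx": 0,"ty": 0,"tz": -0.12,"ax": 0,"ay": 0,"az": -0.42}
    - {"jaw": 0,"tx": -0.01,"ty": 0,"tz": -0.12,"ax": 0,"ay": 0,"az": -0.56}
    - {"jaw": 0,"tx": -0.015,"ty": 0,"tz": -0.12,"ax": 0,"ay": 0,"az": -0.7}

```text
time: 13.75
tool_pos: [0.4114, -0.2275, 0.1867]
ee_rot: [-3.122, 0.001, 0.431]
wrist_force: [0.5, -1.0, 0.5]
width: 0.0009
```

Emit:
step_arm:
  steps:
    - {"jaw": 0,"tx": 0,"ty": 0,"tz": 0,"ax": 0,"ay": 0,"az": -0.14}
    - {"jaw": 0,"tx": 0,"ty": 0,"tz": 0,"ax": 0,"ay": 0,"az": -0.28}
    - {"jaw": 0,"tx": 0,"ty": 0,"tz": 0,"ax": 0,"ay": 0,"az": -0.42}
    - {"jaw": 0,"tx": 0,"ty": 0,"tz": 0,"ax": 0,"ay": 0,"az": -0.56}
    - {"jaw": 0,"tx": 0,"ty": 0,"tz": 0,"ax": 0,"ay": 0,"az": -0.7}
    - {"jaw": 0,"tx": 0,"ty": 0,"tz": 0,"ax": 0,"ay": 0,"az": -0.85}
    - {"jaw": 0,"tx": 0,"ty": 0,"tz": 0,"ax": 0,"ay": 0,"az": -0.88}
    - {"jaw": 0,"tx": 0,"ty": 0,"tz": 0,"ax": 0,"ay": 0,"az": -0.88}

```text
time: 14.55
tool_pos: [0.4102, -0.2268, 0.1849]
ee_rot: [-3.122, -0.016, 1.31]
wrist_force: [-0.4, 0.5, 0.3]
width: 0.0005
```

```bash
sleep 0; python3 m.py >/dev/null; python3 m.py >/dev/null; python3 m.py pics/w5.png; python3 - <<'E'
from h import *
E
```

```text
14.65 [ 0.4106 -0.227   0.1854] [-3.124 -0.015  1.31 ] 0.008 [-0.5 -1.3 -0.2]
plate 3526 [ 0.4354 -0.142   0.0156] [array([ 434.9, -142.5]), array([167.2,  60.2]), np.float64(75.2)]
tabtop 422 [ 0.4464 -0.0986  0.0756] [array([446.5, -98.6]), array([ 9.6, 33.7]), np.float64(74.6)]
bar 894 [ 0.4209 -0.1946  0.0944] [array([ 422.1, -196.6]), array([55.9, 21. ]), np.float64(79.4)]
pegtop 189 [ 0.4124 -0.2254  0.1179] [array([ 412.3, -225.8]), array([13.2, 13.3]), np.float64(75.3)]
[ 0.4108 -0.2271  0.1857] 0.007
```

The lever now measures about -0.01 rad (peg 0.5 mm off the centre line), which is straight forward. Next I'll move behind the tab.

Emit:
step_arm:
  steps:
    - {"jaw": 0,"tx": 0.035,"ty": 0.001,"tz": 0,"ax": -0.018,"ay": -0.015,"az": 0}
    - {"jaw": 0,"tx": 0.075,"ty": 0.001,"tz": 0,"ax": -0.018,"ay": -0.015,"az": 0}
    - {"jaw": 0,"tx": 0.115,"ty": 0.001,"tz": 0,"ax": -0.018,"ay": -0.015,"az": 0}
    - {"jaw": 0,"tx": 0.15,"ty": 0.001,"tz": 0,"ax": -0.018,"ay": -0.015,"az": 0}
    - {"jaw": 0,"tx": 0.16,"ty": 0.001,"tz": 0.02,"ax": -0.018,"ay": -0.015,"az": 0}
    - {"jaw": 0,"tx": 0.16,"ty": 0.001,"tz": 0.04,"ax": -0.018,"ay": -0.015,"az": 0}
    - {"jaw": 0,"tx": 0.16,"ty": 0.001,"tz": 0.06,"ax": -0.018,"ay": -0.015,"az": 0}
    - {"jaw": 0,"tx": 0.16,"ty": 0.001,"tz": 0.06,"ax": -0.018,"ay": -0.015,"az": 0}

```text
time: 15.5
tool_pos: [0.4498, -0.0708, 0.1248]
ee_rot: [-3.135, -0.0, 1.31]
wrist_force: [-0.0, 0.7, -0.1]
width: 0.0007
```

```bash
cat > tab.py <<'E'
from h import *
o=get_obs(); t=o["tool_pos"]; q=R.from_euler("xyz",o["ee_rot"]); qd=R.from_euler("xyz",[np.pi,0,1.3125])
b=np.array([.2554,.9668]); tab=np.array([.4464,-.0986])
print("t",o["time"],"F",o["wrist_force"].round(1),"fwdF %.1f"%(-o["wrist_force"][:2]@b),"pos",t.round(4))
print("gap to start tab back face: %.4f"%((t[:2]-tab)@b-.015),"lat %.4f"%((t[:2]-tab)@[.9668,-.2554]))
for g in (.012,0,-.024):
    T=np.r_[tab+b*(.015+g),.026]; print(g,"txyz",q.inv().apply(T-t).round(4),"rot",(q.inv()*qd).as_rotvec().round(3))
E
python3 tab.py
```

```text
t 15.5 F [-0.   0.7 -0.1] fwdF -0.7 pos [ 0.4498 -0.0708  0.1248]
gap to start tab back face: 0.0128 lat -0.0038
0.012 txyz [-0.0008  0.0044  0.0987] rot [-0.006 -0.    -0.002]
0 txyz [-0.0128  0.0044  0.0987] rot [-0.006 -0.    -0.002]
-0.024 txyz [-0.0368  0.0045  0.0987] rot [-0.006 -0.    -0.002]
```

Emit:
step_arm:
  steps:
    - {"jaw": 0,"tx": 0,"ty": 0.004,"tz": 0.02,"ax": -0.006,"ay": 0,"az": 0}
    - {"jaw": 0,"tx": 0,"ty": 0.0045,"tz": 0.045,"ax": -0.006,"ay": 0,"az": 0}
    - {"jaw": 0,"tx": 0,"ty": 0.0045,"tz": 0.07,"ax": -0.006,"ay": 0,"az": 0}
    - {"jaw": 0,"tx": 0,"ty": 0.0045,"tz": 0.088,"ax": -0.006,"ay": 0,"az": 0}
    - {"jaw": 0,"tx": 0,"ty": 0.0045,"tz": 0.097,"ax": -0.006,"ay": 0,"az": 0}
    - {"jaw": 0,"tx": 0,"ty": 0.0045,"tz": 0.097,"ax": -0.006,"ay": 0,"az": 0}

```text
time: 16.1
tool_pos: [0.453, -0.0717, 0.0272]
ee_rot: [-3.139, -0.0, 1.31]
wrist_force: [-0.0, -0.0, -0.2]
width: 0.0006
```

```bash
python3 m.py pics/w6.png | tail -3; python3 tab.py
```

```text
bar 550 [ 0.4554 -0.0626  0.0937] [array([455.2, -63.1]), array([ 3.2, 25. ]), np.float64(75.3)]
pegtop 215 [ 0.461 -0.064  0.118] [array([461.7, -64.1]), array([ 2.7, 12.1]), np.float64(83.0)]
[ 0.4538 -0.0719  0.0283] 0.026
t 16.15 F [-0.7  0.4  0.2] fwdF -0.2 pos [ 0.4538 -0.0719  0.0283]
gap to start tab back face: 0.0127 lat 0.0004
0.012 txyz [-0.0007 -0.0004  0.0023] rot [-0.    -0.    -0.003]
0 txyz [-0.0127 -0.0003  0.0023] rot [-0.    -0.    -0.003]
-0.024 txyz [-0.0367 -0.0003  0.0023] rot [-0.    -0.    -0.003]
```

View pics/w6.png

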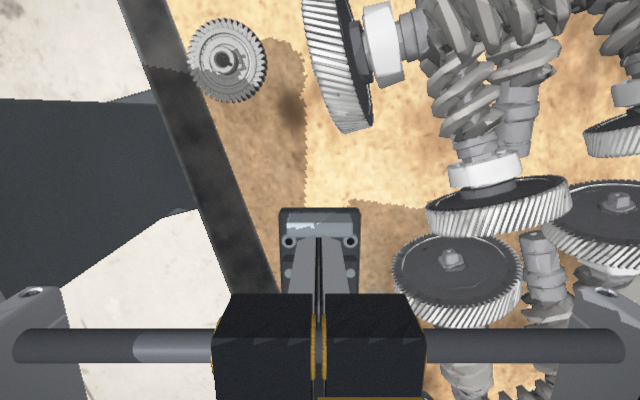

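The fingertips stand centred behind the tab at (320,238), just above the jaw. Now a gentle push forward.

Emit:
step_arm:
  steps:
    - {"jaw": 0,"tx": -0.005,"ty": 0,"tz": 0.001,"ax": 0,"ay": 0,"az": 0}
    - {"jaw": 0,"tx": -0.01,"ty": 0,"tz": 0.001,"ax": 0,"ay": 0,"az": 0}
    - {"jaw": 0,"tx": -0.0125,"ty": 0,"tz": 0.001,"ax": 0,"ay": 0,"az": 0}
    - {"jaw": 0,"tx": -0.015,"ty": 0,"tz": 0.001,"ax": 0,"ay": 0,"az": 0}
    - {"jaw": 0,"tx": -0.0175,"ty": 0,"tz": 0.001,"ax": 0,"ay": 0,"az": 0}
    - {"jaw": 0,"tx": -0.02,"ty": 0,"tz": 0.001,"ax": 0,"ay": 0,"az": 0}
    - {"jaw": 0,"tx": -0.0225,"ty": 0,"tz": 0.001,"ax": 0,"ay": 0,"az": 0}
    - {"jaw": 0,"tx": -0.025,"ty": 0,"tz": 0.001,"ax": 0,"ay": 0,"az": 0}

```text
time: 16.95
tool_pos: [0.4476, -0.0962, 0.0274]
ee_rot: [3.141, -0.0, 1.31]
wrist_force: [1.1, 2.6, 2.0]
width: 0.0005
```

```bash
python3 tab.py
```

```text
t 16.95 F [1.1 2.6 2. ] fwdF -2.8 pos [ 0.4476 -0.0962  0.0274]
gap to start tab back face: -0.0124 lat 0.0006
0.012 txyz [ 0.0244 -0.0007  0.0014] rot [ 0.    -0.    -0.003]
0 txyz [ 0.0124 -0.0006  0.0014] rot [ 0.    -0.    -0.003]
-0.024 txyz [-0.0116 -0.0006  0.0014] rot [ 0.    -0.    -0.003]
```

Emit:
step_arm:
  steps:
    - {"jaw": 0,"tx": -0.002,"ty": 0,"tz": 0,"ax": 0,"ay": 0,"az": 0}
    - {"jaw": 0,"tx": -0.004,"ty": 0,"tz": 0,"ax": 0,"ay": 0,"az": 0}
    - {"jaw": 0,"tx": -0.006,"ty": 0,"tz": 0,"ax": 0,"ay": 0,"az": 0}
    - {"jaw": 0,"tx": -0.0075,"ty": 0,"tz": 0,"ax": 0,"ay": 0,"az": 0}
    - {"jaw": 0,"tx": -0.0085,"ty": 0,"tz": 0,"ax": 0,"ay": 0,"az": 0}

```text
time: 17.45
tool_pos: [0.4454, -0.1045, 0.0274]
ee_rot: [3.141, -0.0, 1.31]
wrist_force: [1.9, 3.0, 1.2]
width: 0.0003
```

```bash
python3 tab.py
```

```text
t 17.45 F [1.9 3.  1.2] fwdF -3.4 pos [ 0.4454 -0.1045  0.0274]
gap to start tab back face: -0.0210 lat 0.0006
0.012 txyz [ 0.033  -0.0007  0.0014] rot [ 0.    -0.    -0.003]
0 txyz [ 0.021  -0.0006  0.0014] rot [ 0.    -0.    -0.003]
-0.024 txyz [-0.003  -0.0006  0.0014] rot [ 0.    -0.    -0.003]
```

Emit:
step_arm:
  steps:
    - {"jaw": 0,"tx": -0.001,"ty": 0,"tz": 0,"ax": 0,"ay": 0,"az": 0}
    - {"jaw": 0,"tx": -0.0015,"ty": 0,"tz": 0,"ax": 0,"ay": 0,"az": 0}

```text
time: 17.65
tool_pos: [0.445, -0.1061, 0.0274]
ee_rot: [3.141, -0.0, 1.31]
wrist_force: [1.2, 2.3, 2.8]
width: 0.0005
```

Emit:
step_arm:
  steps:
    - {"jaw": 0,"tx": -0.0005,"ty": 0,"tz": 0,"ax": 0,"ay": 0,"az": 0}
    - {"jaw": 0,"tx": -0.001,"ty": 0,"tz": 0,"ax": 0,"ay": 0,"az": 0}

```text
time: 17.85
tool_pos: [0.4448, -0.1071, 0.0274]
ee_rot: [3.141, -0.0, 1.31]
wrist_force: [1.2, 3.1, 2.0]
width: 0.0002
```

Emit:
step_arm:
  steps:
    - {"jaw": 0,"tx": -0.0005,"ty": 0,"tz": 0,"ax": 0,"ay": 0,"az": 0}
    - {"jaw": 0,"tx": -0.001,"ty": 0,"tz": 0,"ax": 0,"ay": 0,"az": 0}

```text
time: 18.05
tool_pos: [0.4447, -0.1073, 0.0274]
ee_rot: [3.141, -0.002, 1.31]
wrist_force: [2.8, 5.9, 2.2]
width: 0.0008
```

The force has doubled and motion has stopped, about 24 mm along. One tiny step will confirm contact.

Emit:
step_arm:
  steps:
    - {"jaw": 0,"tx": -0.001,"ty": 0,"tz": 0,"ax": 0,"ay": 0,"az": 0}
    - {"jaw": 0,"tx": -0.0015,"ty": 0,"tz": 0,"ax": 0,"ay": 0,"az": 0}

```text
time: 18.25
tool_pos: [0.4447, -0.1073, 0.0275]
ee_rot: [3.141, -0.005, 1.31]
wrist_force: [3.5, 7.5, 3.0]
width: 0.0007
```

```bash
python3 tab.py | head -2
```

```text
t 18.25 F [3.5 7.5 3. ] fwdF -8.1 pos [ 0.4447 -0.1073  0.0275]
gap to start tab back face: -0.0239 lat 0.0006
```

Blocked at 23.9 mm: the roller is against the cam. I'll back off, rise and check.

Emit:
step_arm:
  steps:
    - {"jaw": 0,"tx": 0.006,"ty": 0,"tz": 0,"ax": 0,"ay": 0,"az": 0}
    - {"jaw": 0,"tx": 0.014,"ty": 0,"tz": 0,"ax": 0,"ay": 0,"az": 0}
    - {"jaw": 0,"tx": 0.014,"ty": 0,"tz": -0.03,"ax": 0,"ay": 0,"az": 0}
    - {"jaw": 0,"tx": 0.014,"ty": 0,"tz": -0.07,"ax": 0,"ay": 0,"az": 0}
    - {"jaw": 0,"tx": 0.014,"ty": 0,"tz": -0.11,"ax": 0,"ay": 0,"az": 0}
    - {"jaw": 0,"tx": 0.0,"ty": 0,"tz": -0.155,"ax": 0,"ay": 0,"az": 0}
    - {"jaw": 0,"tx": -0.04,"ty": 0,"tz": -0.16,"ax": 0,"ay": 0,"az": 0}
    - {"jaw": 0,"tx": -0.08,"ty": 0,"tz": -0.16,"ax": 0,"ay": 0,"az": 0}

```text
time: 19.05
tool_pos: [0.4245, -0.1867, 0.1897]
ee_rot: [3.137, -0.002, 1.312]
wrist_force: [0.3, 1.0, 0.4]
width: 0.0007
```

Emit:
step_arm:
  steps:
    - {"jaw": 0,"tx": -0.03,"ty": 0,"tz": 0,"ax": 0,"ay": 0,"az": 0}
    - {"jaw": 0,"tx": -0.04,"ty": 0,"tz": 0,"ax": 0,"ay": 0,"az": 0}
    - {"jaw": 0,"tx": -0.04,"ty": 0,"tz": 0,"ax": 0,"ay": 0,"az": 0}
    - {"jaw": 0,"tx": -0.04,"ty": 0,"tz": 0,"ax": 0,"ay": 0,"az": 0}

```text
time: 19.45
tool_pos: [0.4142, -0.2245, 0.1892]
ee_rot: [3.138, -0.003, 1.312]
wrist_force: [-0.4, 0.7, -0.3]
width: 0.0004
```

```bash
python3 m.py > /dev/null; python3 m.py pics/w7.png
```

```text
19.5 [ 0.4144 -0.2243  0.1892] [ 3.137e+00 -3.000e-03  1.313e+00] 0.01 [-0.7  0.1 -0.1]
plate 3765 [ 0.4386 -0.129   0.0155] [array([ 434.7, -143.3]), array([167.2,  60. ]), np.float64(75.2)]
tabtop 384 [ 0.4404 -0.1214  0.0756] [array([ 440.4, -121.4]), array([ 8.9, 33.8]), np.float64(75.2)]
bar 861 [ 0.4209 -0.1945  0.0944] [array([ 420.6, -196.4]), array([56.4, 20.4]), np.float64(75.2)]
pegtop 178 [ 0.4124 -0.2252  0.118 ] [array([ 412.5, -225.4]), array([13. , 12.8]), np.float64(19.2)]
[ 0.4145 -0.2242  0.1894] 0.004
```

View pics/w7.png

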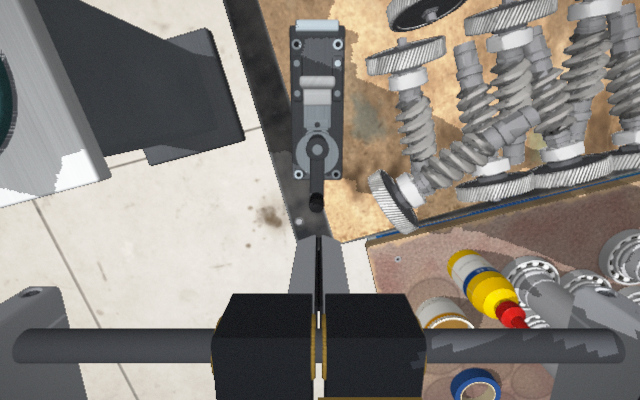

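The lever lies parallel to the clamp (bar and plate both at 75.2°). The tab has moved 23.6 mm, with the roller against the cam at (317,135). The tub and bottle stand undisturbed and nothing is being touched, so I'll hand in.

```bash
python3 - <<'E'
from h import *
look("scene",["pinion","bearing","grease_tub","oil"])
print(close_job(), get_obs()["time"])
E
```

```text
scene pinion 0.73 [239.1, 188.3, 254.1, 202.9] 177 med [0.424 0.04  0.035] lo [0.408 0.023 0.004] hi [0.445 0.062 0.044]
scene bearing 0.6 [210.4, 175.6, 224.4, 190.9] 205 med [0.426 0.157 0.012] lo [0.402 0.131 0.001] hi [0.45  0.181 0.019]
scene grease_tub 0.71 [402.4, 231.8, 435.2, 259.5] 592 med [ 0.521 -0.465  0.032] lo [ 0.492 -0.494  0.005] hi [ 0.556 -0.435  0.05 ]
scene oil 0.77 [392.5, 190.8, 411.7, 233.8] 540 med [ 0.56  -0.398  0.07 ] lo [ 0.549 -0.417 -0.002] hi [ 0.586 -0.373  0.135]
the job is handed in; nothing more can be done
the job is handed in; nothing more can be done
```

The clamp is open and the job is handed in, at about 20 s of the 48 s allowed; no verdict was reported. I pushed the cam lever round by its peg from about 2.39 rad to straight forward. Then I pushed the slide by its tab until the roller met the cam, and backed off clear of everything.

- **Lever:** it measures about -0.01 rad, with the peg 0.5 mm off the centre line and the bar parallel to the clamp plate. The first push stopped near 0.05 rad, so I nudged it once more before touching the slide.
- **Slide:** it stopped 23.9 mm forward by the arm reading and 23.6 mm by camera, against the expected 24 mm. There the push rose from about 3 N to 8 N without further movement.
- **Loose things:** pinion, bearing, grease tub and oil bottle were all within about 1 mm of their starting places in the last scene picture. The oil bottle's height reading differed by 4 mm, which I put down to noise.
- **What disagreed:** the closed fingertips end about 31 mm behind the reported TCP, not 8 mm ahead as described. Because of this my first pass went over the peg without touching it, and I used the measured fingertip position after that.

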